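# Book the last loaded parts box back to stores

## Robot

A 7-joint arm with a two-finger parallel gripper is mounted at the origin on the work surface. World frame = base frame: x ahead of the robot, y to its left, z up, the work surface at z = 0. Lengths are in m, angles in rad, forces in N, time in s.
With the tool pointing down it reaches from about 0.35 to 0.9 m from the base axis. Payload 8.1 kg.
Tool frame: the origin (TCP) lies on the mounting face of the last link; the fingertips stand 178 mm ahead of it and the grasp point (between the pads) lies 159 mm ahead of it; z points along the fingers, y is the direction in which the jaws open and shut (so a half turn about z gives the same grasp; the last joint's range is limited). The gripper opens to 92 mm and grips with 3 to 60 N. Pads are 19 mm wide; open, the fingers measure 130 mm over their backs; the gripper's body (75 mm by 190 mm) begins 47 mm behind the grasp point.
Start: joints at [1.006, 0.434, 0.025, 1.573, -0.012, 1.134, -0.075], TCP at [0.278, -0.56, 0.405] pointing down, gripper open.
Joint ranges: [-2.62, 2.62], [-0.44, 2.09], [-1.27, 1.32], [0.08, 2.57], [-1.32, 4.46], [0.12, 2], [-2.74, 2.74]. Speed limits (rad/s): [2.22, 2.22, 3.01, 3.01, 3.14, 3.14, 3.14].

## Interface

Orientations are given as a unit quaternion [w, x, y, z].
In Python, from workcell import env, kin, readout, optics, hand_in, spotter gives the robot as it stands. Calls block until the motion is done:
- env.move_pose(position, orientation): joint-space move of the TCP to a pose.
- env.movel(position, attitude=None, feed=0.15, until_force=None): straight line of the TCP; attitude=None keeps the orientation; feed is the mean speed in m/s. With until_force (N) it stops when the force on the tool has changed by that much, and returns True; else False.
- env.move_j(angles): joint-space move.
- env.command_gripper(opening, newtons=None): opening from 0.0 (shut) to 1.0 (fully open); newtons is the grip in N (None keeps the last); returns when the fingers have stopped.
- env.dwell(seconds).
- kin.solve_ik(position, orientation): joint angles nearest the present ones, or None.
- readout.observe(): the state.
- optics.grab_frame(name): name is "side" or "top" or "wrist"; returns the picture (420x560x3 uint8, red, green, blue); there is no depth.
- optics.calibration(name): a dict with "fov_y" (degrees; the focal length in pixels is half the picture's height over the tangent of half this angle, whatever the lens; pixels are square), "cx", "cy" (the principal point, pixels), "position" and "attitude" of the camera in the world; the wrist camera has in their place "tool_from_camera" (4x4, takes a point from camera to tool coordinates, whose origin is the TCP and whose axes are the flange's). Camera axes: x right, y down, z forward; pixel columns grow to the right and rows downward; lengths in m; the calibration is good to about 2 mm. A picture is of the moment at which its call begins: read the wrist's pose just before it. calibration takes no time and is no camera call.
A pose or a line that the arm cannot do raises env.IKError and nothing moves.
- hand_in(): hands the job in, once; it reports no verdict.
Trained networks look in the newest picture that a camera, given by its name, has taken for a name from the list of things; names that differ only in an ending like _2 or _b are one class to them, and where a whole thing is asked for, a point or a joint stands for the part that bears it (a point fixed in the world has none). Each returns a list of dicts, best first, with "p" (0 to 1); they miss things now and then, are a little off and sometimes report something else, mostly with a low value. They report only what shows in the picture. A call takes as long as a camera call. They do not tell look-alikes from the thing itself.
- spotter.spot_in(camera, query): "rect" ([centre column, centre row, width, height] in pixels, round what is visible of it).
The state is a dict: "time_s": time; "joint_pos": joint angles; "qvel": joint speeds; "effort": joint torques, N m; "position": TCP position; "orientation": TCP orientation; "ft_force": force on the tool from outside, world axes, zero at the start; "torque": the same for the moment, N m; "finger_gap": opening from 0.0 (shut) to 1.0 (fully open).
Only numpy, scipy, OpenCV 4.12 (cv2) and the standard library are available. Lean on these libraries where they do the work, as an engineer would, in place of code of your own. Each camera call takes 0.05 s, during which the arm holds its last target. There are 200 camera calls.

## Task

One of the closed black parts boxes on the bench still has parts in it and the others are empty: find it by lifting them, stand it on the pan of the counting scale and let go, then press the scale's green button fully down and let it spring back while the box is still on the pan. After that stand the loaded box upright on the floor of the blue stores tray, and have all the empty boxes standing upright, side by side on the floor of the grey returns tote. Leave the solder spool, the screwdriver and the yellow meter alone.

Things in the scene. Friction and masses are not known exactly. Their poses are not given: they have to be found in the camera images.
- box_a_mid (a point): one of four to six identical closed black plastic parts boxes with blank white label and narrow yellow strip on the lid, 90 x 48 x 44 mm (x, y, z); point at its centre, 22 mm above its underside; x along its length, z out of the lid. Lid shut fast. Empty it weighs about 120 g, with parts inside about 540 g (each within 10 percent); which one is loaded, and which box stands where, changes from start to start. None if absent
- box_b_mid (a point): another of the look-alike boxes, its centre; all as told for box_a_mid
- box_c_mid (a point): another of the look-alike boxes, its centre; all as told for box_a_mid
- box_d_mid (a point): another of the look-alike boxes, its centre; all as told for box_a_mid
- box_e_mid (a point): another of the look-alike boxes, its centre; all as told for box_a_mid
- box_f_mid (a point): another of the look-alike boxes, its centre; all as told for box_a_mid
- pan_top (a point): centre of the top of the scale's square-edged steel pan, 155 x 190 mm (x, y), 68 mm above the bench. The scale is a fixed white bench scale, 240 x 200 mm (x, y), its deck 52 mm high; the pan covers its rear, its centre 39.5 mm behind (+x) the scale's own; the green button and a small display are on the deck in front (-x). The pan does not move; axes are the scale's, z up
- book_top (a point): centre of the top of the round green button (32 mm across) on the scale's front deck, pressed straight down
- book (a joint): travel of the green button in m: 0 up, 0.006 fully down (5 N), springs back when let go
- tote_floor (a point): centre of the inner floor (5 mm above the bench) of the fixed open grey returns tote: inside 270 x 200 mm (x, y), walls 5 mm thick, rim 46 mm above the bench; z up. Tote and scale change sides of the bench from start to start
- tray_floor (a point): centre of the inner floor (4 mm above the bench) of the fixed shallow blue stores tray: inside 108 x 152 mm (x, y), walls 4 mm thick, rim 20 mm above the bench; z up
- spool_center (a point): bystander: centre of a red solder wire spool standing on end, 60 mm across, 44 mm high
- driver: bystander: screwdriver lying on the bench, 160 mm long, along its own x axis
- meter: bystander: yellow hand-held multimeter lying face up, 150 x 75 x 40 mm; origin under its centre, x along its length
Not all that is in view belongs to the job. Leave any orange or red look-alike of the part that bears box_c_mid alone.

How it is judged:
On the way, in this order (a step that is already met when the one before it is completed fails the run):
1. the loaded box stands on the scale's pan, let go (contact force between pan and anything else above 4 N and contact force between the fingers and pan below 0.1 N and contact force between the fingers and box_a below 0.1 N and contact force between the fingers and box_b below 0.1 N and contact force between the fingers and box_c below 0.1 N and contact force between the fingers and box_d below 0.1 N and contact force between the fingers and box_e below 0.1 N and contact force between the fingers and box_f below 0.1 N), for 0.4 s.
2. the green button is pressed fully down with the loaded box on the pan (value of joint book above 0.005 m and contact force between pan and anything else above 4 N), for 0.05 s.
3. the button has sprung back with the loaded box still on the pan (value of joint book below 0.001 m and contact force between pan and anything else above 4 N), for 0.1 s.
At the end, for the whole second after the job is handed in: The loaded box stands upright (within 0.15 rad) and let go on the floor of the blue tray, its centre within 40 mm (x) and 60 mm (y) of the tray's; every empty box stands upright on the floor of the grey tote; all at rest, the button up (((x of box_a_mid in the frame of tray_floor between -0.04 and 0.04 m and y of box_a_mid in the frame of tray_floor between -0.06 and 0.06 m and z of box_a_mid in the frame of tray_floor below 0.03 m and angle between box_a_mid's own z axis and vertical below 0.15 rad and contact force between box_a and tray above 4 N) or (x of box_a_mid in the frame of tote_floor between -0.12 and 0.12 m and y of box_a_mid in the frame of tote_floor between -0.085 and 0.085 m and z of box_a_mid in the frame of tote_floor below 0.03 m and angle between box_a_mid's own z axis and vertical below 0.15 rad and contact force between box_a and tote below 3 N)) and linear speed of each of box_a, box_b, box_c, box_d, box_e, box_f below 0.02 m/s and ((x of box_b_mid in the frame of tray_floor between -0.04 and 0.04 m and y of box_b_mid in the frame of tray_floor between -0.06 and 0.06 m and z of box_b_mid in the frame of tray_floor below 0.03 m and angle between box_b_mid's own z axis and vertical below 0.15 rad and contact force between box_b and tray above 4 N) or (x of box_b_mid in the frame of tote_floor between -0.12 and 0.12 m and y of box_b_mid in the frame of tote_floor between -0.085 and 0.085 m and z of box_b_mid in the frame of tote_floor below 0.03 m and angle between box_b_mid's own z axis and vertical below 0.15 rad and contact force between box_b and tote below 3 N)) and ((x of box_c_mid in the frame of tray_floor between -0.04 and 0.04 m and y of box_c_mid in the frame of tray_floor between -0.06 and 0.06 m and z of box_c_mid in the frame of tray_floor below 0.03 m and angle between box_c_mid's own z axis and vertical below 0.15 rad and contact force between box_c and tray above 4 N) or (x of box_c_mid in the frame of tote_floor between -0.12 and 0.12 m and y of box_c_mid in the frame of tote_floor between -0.085 and 0.085 m and z of box_c_mid in the frame of tote_floor below 0.03 m and angle between box_c_mid's own z axis and vertical below 0.15 rad and contact force between box_c and tote below 3 N)) and ((x of box_d_mid in the frame of tray_floor between -0.04 and 0.04 m and y of box_d_mid in the frame of tray_floor between -0.06 and 0.06 m and z of box_d_mid in the frame of tray_floor below 0.03 m and angle between box_d_mid's own z axis and vertical below 0.15 rad and contact force between box_d and tray above 4 N) or (x of box_d_mid in the frame of tote_floor between -0.12 and 0.12 m and y of box_d_mid in the frame of tote_floor between -0.085 and 0.085 m and z of box_d_mid in the frame of tote_floor below 0.03 m and angle between box_d_mid's own z axis and vertical below 0.15 rad and contact force between box_d and tote below 3 N)) and ((x of box_e_mid in the frame of tray_floor between -0.04 and 0.04 m and y of box_e_mid in the frame of tray_floor between -0.06 and 0.06 m and z of box_e_mid in the frame of tray_floor below 0.03 m and angle between box_e_mid's own z axis and vertical below 0.15 rad and contact force between box_e and tray above 4 N) or (x of box_e_mid in the frame of tote_floor between -0.12 and 0.12 m and y of box_e_mid in the frame of tote_floor between -0.085 and 0.085 m and z of box_e_mid in the frame of tote_floor below 0.03 m and angle between box_e_mid's own z axis and vertical below 0.15 rad and contact force between box_e and tote below 3 N)) and ((x of box_f_mid in the frame of tray_floor between -0.04 and 0.04 m and y of box_f_mid in the frame of tray_floor between -0.06 and 0.06 m and z of box_f_mid in the frame of tray_floor below 0.03 m and angle between box_f_mid's own z axis and vertical below 0.15 rad and contact force between box_f and tray above 4 N) or (x of box_f_mid in the frame of tote_floor between -0.12 and 0.12 m and y of box_f_mid in the frame of tote_floor between -0.085 and 0.085 m and z of box_f_mid in the frame of tote_floor below 0.03 m and angle between box_f_mid's own z axis and vertical below 0.15 rad and contact force between box_f and tote below 3 N)) and value of joint book below 0.001 m); the robot touches nothing.
It fails at once if the solder spool was shifted more than 30 mm (distance of spool_center from where it was at the start of the episode above 0.03 m).
It fails at once if the screwdriver was shifted more than 30 mm (distance of driver from where it was at the start of the episode above 0.03 m).
It fails at once if the meter was shifted more than 30 mm (distance of meter from where it was at the start of the episode above 0.03 m).
Of fill_a, fill_b, fill_c only 1 to 1 are there at a start; the rules pass over those that are not, and their reading is None.
Of box_d, box_e, box_f only 1 to 3 are there at a start; the rules pass over those that are not, and their reading is None.
At some moment in a run one of box_a, box_b, box_c, box_d, box_e, box_f may be knocked a few centimetres aside while the robot is not near it.
Once in a run the grip may slacken for a moment while it holds something.
It also fails if it takes over 210 s, if anything falls off the work surface, if the arm or the gripper's body presses on something with over 40 N, if the wrist force passes 120 N, or if a joint passes its speed limit or range.

## Working session

There is one attempt and no reset: what is moved stays moved. The work goes in short steps, each a Python script; the robot and the scene stay as the last script left them, time stands still between calls to the robot, and variables do not carry over. Pictures are saved under pics/ and viewed, about 12 in all and at most 16, crops included, and the job is handed in when it is done.

```bash
mkdir -p pics; ls; python3 - <<'E'
from workcell import env, kin, readout, optics, spotter
import cv2, numpy as np
s=readout.observe(); print(s)
for n in ("top","side","wrist"):
    print(n,optics.calibration(n))
for n in ("top","side"):
    im=optics.grab_frame(n); cv2.imwrite(f"pics/{n}0.png",im[:,:,::-1])
    for q in ("box_a_mid","pan_top","book_top","tote_floor","tray_floor","spool_center","driver","meter"):
        try:print(n,q,[(round(d['p'],2),[round(float(x)) for x in d['rect']]) for d in spotter.spot_in(n,q)])
        except Exception as e: print(q,e)
E
```

```text
pics
{'time_s': 0.0, 'joint_pos': array([ 1.00642632,  0.43520997,  0.02498248,  1.57408538, -0.01158406,
        1.1339996 , -0.07509195]), 'qvel': array([ 0.00028078,  0.00191383, -0.0017932 , -0.00024558, -0.0009233 ,
        0.00076849,  0.00068312]), 'effort': array([ 5.55677889e-04, -6.67837644e+01,  9.85536352e-01, -3.14457214e+01,
       -6.05699373e-02,  4.27664851e-02,  2.11254055e-04]), 'position': array([ 0.2783207 , -0.55935257,  0.40395749]), 'orientation': array([-7.35873063e-04,  9.73471223e-01,  2.28808155e-01, -2.54967297e-04]), 'ft_force': array([0.50041303, 0.06298911, 0.10642045]), 'torque': array([ 0.01325091,  0.01899649, -0.01410459]), 'finger_gap': 1.0004294448993527}
top {'fov_y': 46.01356728135235, 'cx': 281.9096976439767, 'cy': 217.1619077552659, 'position': array([ 0.32495859, -0.04311189,  1.29447276]), 'attitude': array([ 0.07756962, -0.69930271,  0.70648902, -0.07636713])}
side {'fov_y': 46.43871736452469, 'cx': 282.15504369989486, 'cy': 200.51446447483895, 'position': array([0.29200064, 0.73891129, 0.81090864]), 'attitude': array([ 0.07096476, -0.1673
[... 529 characters left out ...]
 pan_top [(0.89, [128, 239, 71, 65])]
top book_top [(0.66, [151, 287, 12, 11])]
top tote_floor [(0.78, [406, 258, 107, 115])]
top tray_floor [(0.89, [295, 196, 64, 54])]
top spool_center [(0.69, [368, 181, 23, 24])]
top driver [(0.69, [245, 153, 11, 54])]
top meter [(0.86, [156, 175, 36, 56])]
side box_a_mid [(0.57, [349, 212, 48, 35])]
side pan_top [(0.76, [221, 355, 123, 120])]
side book_top [(0.49, [301, 340, 17, 16])]
side tote_floor [(0.56, [352, 155, 120, 72])]
side tray_floor [(0.72, [249, 203, 74, 64])]
side spool_center [(0.8, [271, 152, 21, 24])]
side driver [(0.57, [187, 221, 61, 20]), (0.48, [302, 340, 14, 17])]
side meter [(0.74, [221, 354, 124, 121]), (0.7, [152, 310, 87, 60])]
```

```bash
python3 - <<'E'
import cv2
a=cv2.imread('pics/top0.png');cv2.imwrite('pics/top0b.png',cv2.resize(a[120:420,60:520],None,fx=1.7,fy=1.7,interpolation=cv2.INTER_CUBIC))
E
```

```text
(no output)
```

View pics/top0b.png

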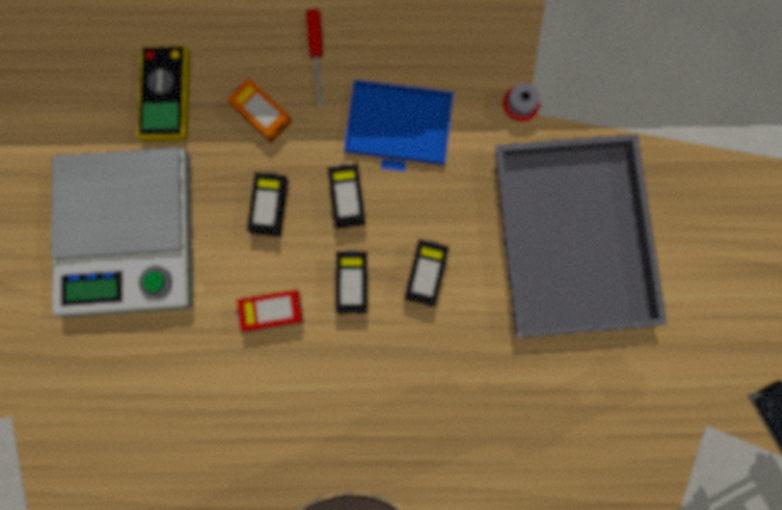

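View pics/side0.png

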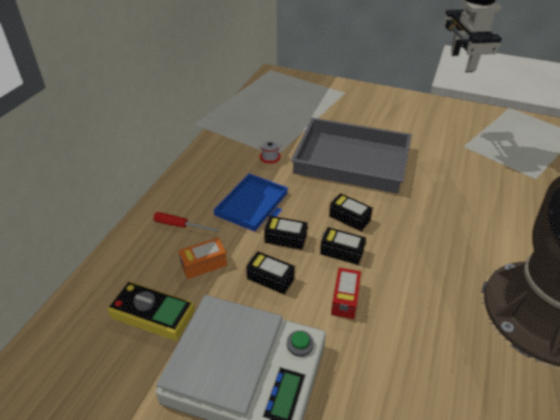

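The pictures show four black boxes (crop ≈ (268,204), (346,196), (352,282), (427,272)), a red and an orange decoy, the scale on the left (+y), the tote on the right, the tray behind, and the spool, driver and meter at the back.

```bash
cat > h.py <<'E'
from workcell import env, kin, readout, optics, spotter, hand_in
import cv2, numpy as np
from scipy.spatial.transform import Rotation as R
def rot(q): return R.from_quat([q[1],q[2],q[3],q[0]]).as_matrix()
def down(yaw): return np.array([0,np.cos(yaw/2),np.sin(yaw/2),0])
G=0.159
def cam(n):
    c=optics.calibration(n)
    if n=="wrist":
        s=readout.observe(); T=c["tool_from_camera"]; A=rot(s["orientation"])
        p=s["position"]+A@T[:3,3]; A=A@T[:3,:3]
    else: p=np.array(c["position"]);A=rot(c["attitude"])
    return p,A,210/np.tan(np.radians(c["fov_y"])/2),c["cx"],c["cy"]
def px2w(c,uv,z):
    p,A,f,cx,cy=c; uv=np.atleast_2d(uv).astype(float)
    d=np.c_[(uv[:,0]-cx)/f,(uv[:,1]-cy)/f,np.ones(len(uv))]@A.T
    return p+d*((z-p[2])/d[:,2])[:,None]
def shot(n,name=None):
    c=cam(n); im=optics.grab_frame(n)
    if name: cv2.imwrite(f"pics/{name}.png",im[:,:,::-1])
    return c,im
def boxes(c,im,z=0.044):
    """label+strip on a black lid -> [(x,y,yaw,len,wid)] (lid at height z)"""
    hsv=cv2.cvtColor(im,cv2.COLOR_RGB2HSV).astype(int)
    H,S,V=hsv[...,0],hsv[...,1],hsv[...,2]
    yel=((H>22)&(H<36)&(S>150)&(V>90)).astype(np.uint8)
    white=((S<60)&(V>110)).astype(np.uint8)
    ppm=c[2]/(c[0][2]-z); k=max(3,int(ppm*0.006)|1)
    m=cv2.morphologyEx(yel|white,cv2.MORPH_CLOSE,np.ones((k,k),np.uint8))
    out=[]
    n,lab,st,_=cv2.connectedComponentsWithStats(m)
    for i in range(1,n):
        b=lab==i
        if (b&(yel>0)).sum()<0.08*b.sum() or (b&(white>0)).sum()<0.2*b.sum(): continue
        ring=cv2.dilate(b.astype(np.uint8),np.ones((k+2,k+2)))-b
        if np.median(V[(ring>0)])>90: continue
        ys,xs=np.nonzero(b); w=px2w(c,np.c_[xs,ys],z)[:,:2]
        (x,y),(a,d),an=cv2.minAreaRect((w*1000).astype(np.float32))
        if a<d: a,d,an=d,a,an+90
        yaw=(np.radians(an)+np.pi/2)%np.pi-np.pi/2
        if 40<a<100 and 15<d<60: out.append((x/1000,y/1000,yaw,a,d))
    return out
def force():
    return np.mean([(env.dwell(0.05),readout.observe()["ft_force"])[1] for _ in range(4)],0)
E
python3 - <<'E'
from h import *
c,im=shot("top")
for b in boxes(c,im): print(np.round(b,3))
f=lambda u,v:(u/1.7+60,v/1.7+120)
def show(n,pts,z): print(n,np.round(px2w(c,[f(*p) for p in pts],z)[:,:2],3).tolist())
show("pan corners",[(52,155),(183,150),(182,248),(52,258)],0.068)
show("button",[(154,281)],0.058)
show("tote rim outer",[(497,146),(637,136),(664,323),(516,335)],0.046)
show("tray rim outer",[(354,81),(452,92),(444,163),(345,151)],0.02)
show("spool",[(523,101)],0.044); show("meter",[(163,92)],.04)
E
```

```text
[5.6000e-01 7.0000e-03 1.0400e-01 6.6772e+01 3.1070e+01]
[ 0.549  0.127 -0.115 67.412 29.768]
[ 0.442 -0.114 -0.254 66.596 29.906]
[ 4.2800e-01 -2.0000e-03 -6.0000e-03  6.5072e+01  2.7809e+01]
pan corners [[0.618, 0.445], [0.623, 0.249], [0.476, 0.245], [0.463, 0.434]]
button [[0.429, 0.286]]
tote rim outer [[0.63, -0.226], [0.643, -0.441], [0.361, -0.458], [0.346, -0.242]]
tray rim outer [[0.745, -0.007], [0.725, -0.162], [0.61, -0.146], [0.631, 0.008]]
spool [[0.702, -0.269]]
meter [[0.723, 0.291]]
```

```bash
cat >> h.py <<'E'
HI=0.15; GH=0.032   # travel height and height of grasp above underside (of the grasp point)
def look(xy,yaw=0.,z=0.36,lid=0.044,name=None,r=0.06):
    env.move_pose([*xy,z],down(yaw)); env.dwell(0.2)
    c,im=shot("wrist",name); bs=boxes(c,im,lid)
    bs=[b for b in bs if np.hypot(b[0]-xy[0],b[1]-xy[1])<r]
    return min(bs,key=lambda b:np.hypot(b[0]-xy[0],b[1]-xy[1])) if bs else None
def pick(xy,yaw=0.,base=0.,name=None,op=0.8,z=0.36):
    env.command_gripper(op)
    b=look(xy,yaw,z,base+0.044,name)
    if b is None: print("no box seen near",xy); return None
    print("box",np.round(b,3))
    f0=force()[2]
    env.move_pose([b[0],b[1],base+HI+G-.02],down(b[2]))
    env.movel([b[0],b[1],base+GH+G],down(b[2]),feed=0.12,until_force=15) and print("TOUCHED early")
    env.command_gripper(0.0,40)
    env.movel([b[0],b[1],base+HI+G],feed=0.12); env.dwell(0.3)
    s=readout.observe(); w=f0-force()[2]
    print("lift N",round(w,2),"gap",round(s["finger_gap"],3),"t",round(s["time_s"],1))
    return w
def place(xy,yaw,base,op=0.62,drop=0.002,name=None):
    env.move_pose([*xy,base+HI+G],down(yaw))
    print("carry gap",round(readout.observe()["finger_gap"],3),"f",np.round(force(),2))
    hit=env.movel([*xy,base+GH+drop+G],down(yaw),feed=0.08,until_force=8)
    print("hit",hit,"z",round(readout.observe()["position"][2]-G-GH,4))
    env.command_gripper(op); env.dwell(0.2)
    env.movel([*xy,base+HI+G],feed=0.12)
    print("t",round(readout.observe()["time_s"],1))
def loc(c,yaw,dx,dy): return [c[0]+dx*np.cos(yaw)-dy*np.sin(yaw),c[1]+dx*np.sin(yaw)+dy*np.cos(yaw)]
TOTE,TY=(0.495,-0.342),0.058
TRAY,RY=(0.678,-0.077),-0.134
PAN,PY=(0.545,0.343),0.045
E
python3 - <<'E'
from h import *
pick((0.442,-0.114),-0.25,name="w1")
shot("wrist","w1b")
E
```

```text
box [ 0.442 -0.115 -0.251 66.263 30.996]
lift N 1.47 gap 0.521 t 7.0
```

```bash
python3 - <<'E'
from h import *
place(loc(TOTE,TY,-0.065,-0.045),TY,0.005)
env.move_pose([TOTE[0]-.03,TOTE[1],0.42],down(TY)); env.dwell(.2)
c,im=shot("wrist","w2"); print(np.round(boxes(c,im,0.049),3))
w=pick((0.428,-0.002),0)
E
```

```text
carry gap 0.519 f [ 0.17  0.54 -1.47]
hit False z 0.0075
t 11.9
[]
box [ 4.2900e-01 -3.0000e-03 -2.0000e-03  6.6273e+01  3.0830e+01]
lift N 0.34 gap 0.52 t 18.3
```

View pics/w2.png

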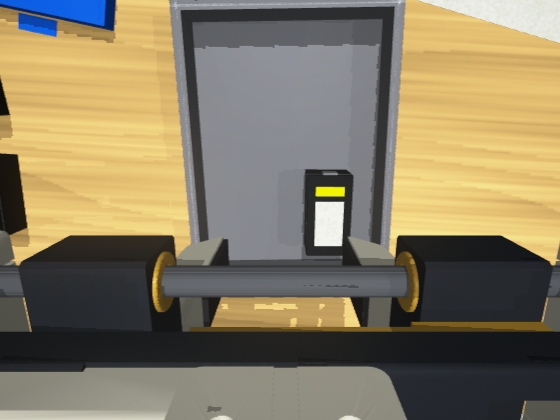

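```bash
python3 - <<'E'
from h import *
print(force(),force(),readout.observe()["finger_gap"])
place(loc(TOTE,TY,0.065,-0.045),TY,0.005)
print(force())
env.move_pose([TOTE[0]-.06,TOTE[1],0.45],down(TY)); env.dwell(.2)
c,im=shot("wrist","w3"); print(force())
w=pick((0.560,0.007),0.1)
print(force())
E
```

```text
[ 0.0195348  -0.09534973 -1.51126219] [-0.12643915  0.21994393 -1.63069237] 0.5198577357993635
carry gap 0.516 f [ 0.07 -0.17 -1.69]
hit False z 0.0076
t 23.9
[ 0.02065478  0.2028386  -0.2135903 ]
[0.20722428 0.10880865 0.46743502]
box [5.6000e-01 5.0000e-03 1.2100e-01 6.6945e+01 3.0985e+01]
lift N 0.95 gap 0.517 t 31.1
[-0.14283126  0.06762109 -1.41356742]
```

View pics/w3.png

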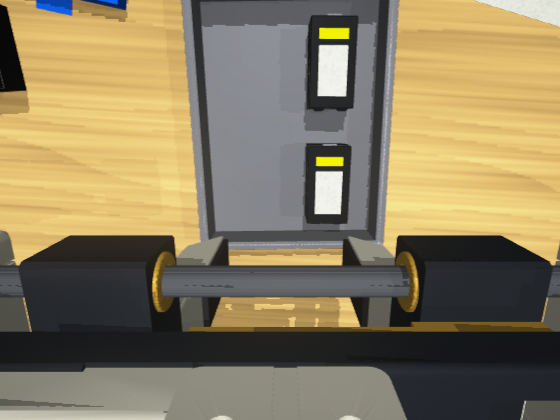

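```bash
python3 - <<'E'
from h import *
place(loc(TOTE,TY,0.0,0.045),TY,0.005)
env.move_pose([TOTE[0]-.06,TOTE[1],0.45],down(TY)); env.dwell(.2)
shot("wrist","w4")
w=pick((0.549,0.127),-0.115)
if w and w>3.5:
    place(loc(PAN,PY,0.01,0),PY,0.068,op=0.8)
    env.move_pose([0.44,0.30,0.40],down(PY)); env.dwell(.3)
    c,im=shot("wrist","w5")
    for q in ("book_top","pan_top"):
        for d in spotter.spot_in("wrist",q):
            print(q,d, px2w(c,d["rect"][:2],0.060 if q[0]=="b" else .068))
E
```

```text
carry gap 0.523 f [-0.29  0.28 -1.15]
hit False z 0.0075
t 36.2
box [ 0.549  0.126 -0.118 66.419 30.902]
lift N 5.02 gap 0.525 t 43.2
carry gap 0.52 f [-0.17 -0.84 -5.19]
hit False z 0.0706
t 48.0
book_top {'rect': [305.9, 207.8, 33.6, 30.2], 'p': 0.58} [[0.42544586 0.27964153 0.06      ]]
pan_top {'rect': [235.8, 80.9, 229.1, 160.8], 'p': 0.64} [[0.53861422 0.34790833 0.068     ]]
```

View pics/w5.png

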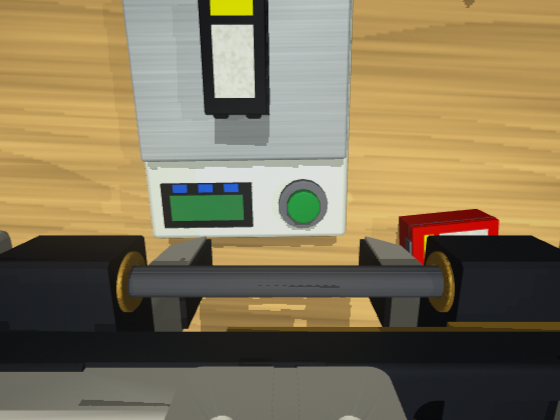

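View pics/w4.png

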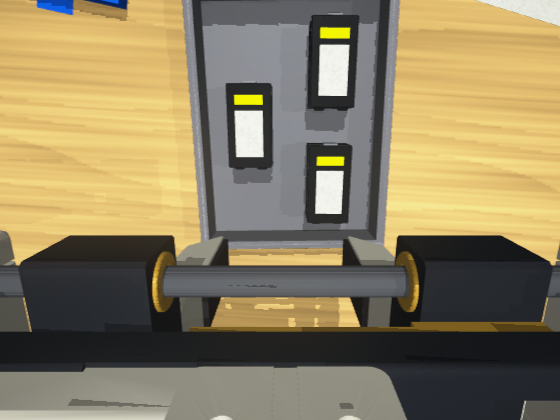

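Tote: three boxes upright. The box is let go on the pan, and the button shows at (303,206). Now the press with shut fingers.

```bash
python3 - <<'E'
from h import *
c=cam("wrist"); b=px2w(c,[303,206],0.06)[0]; print(b)
env.command_gripper(0.0)
T=0.178
env.move_pose([b[0],b[1],0.09+T],down(PY)); env.dwell(.3)
h=env.movel([b[0],b[1],0.045+T],feed=0.02,until_force=2.5); z1=readout.observe()["position"][2]-T
h2=env.movel([b[0],b[1],0.040+T],feed=0.015,until_force=14); s=readout.observe()
print(h,z1,h2,s["position"][2]-T,s["ft_force"])
env.dwell(.3); s=readout.observe(); print(s["position"][2]-T,s["ft_force"])
shot("side","s1")
env.movel([b[0],b[1],0.12+T],feed=0.05); env.dwell(.3)
print(readout.observe()["time_s"])
E
```

```text
[0.4268934  0.28249602 0.06      ]
True 0.07126774645155065 True 0.0682698674021795 [-2.47406593 -1.31441018  9.87340431]
0.06825328212076695 [-2.13327397 -2.062179    9.93549255]
54.7667
```

```bash
python3 - <<'E'
from h import *
T=0.178; b=(0.4269,0.2825)
env.movel([*b,0.078+T],feed=0.1); env.dwell(.2); f0=force()[2]
for z in (.0755,.074,.073,.072,.071,.070,.069,.068,.067):
    env.movel([*b,z+T],feed=0.03); f=force()[2]-f0
    print(round(readout.observe()["position"][2]-T,4),round(f,2))
    if f>20: break
shot("side","s2")
env.movel([*b,0.12+T],feed=0.05); env.dwell(.3)
c,im=shot("side","s3")
import cv2
cv2.imwrite("pics/s23.png",np.hstack([cv2.resize(cv2.imread(f"pics/{n}.png")[270:400,220:340],None,fx=3.2,fy=3.2) for n in("s2","s3")]))
print(readout.observe()["time_s"])
E
```

```text
0.0755 -0.04
0.0741 1.03
0.0731 2.15
0.0721 2.61
0.0711 2.96
0.0701 3.8
0.0691 4.45
0.0683 8.43
0.068 19.5
61.3917
```

View pics/s23.png

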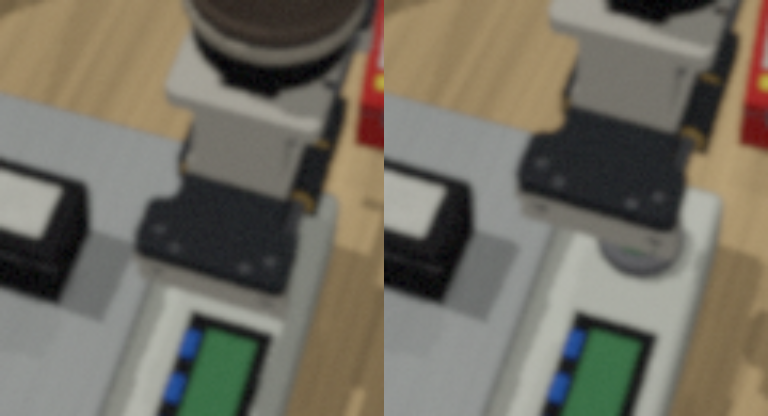

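Contact began at about 74.5 mm, the force rose to about 4.5 N, and there was a hard stop 6 mm lower: the button goes fully down and has come back up. Next I measure the tray close up and pick the box off the pan.

```bash
python3 - <<'E'
from h import *
env.command_gripper(0.8)
env.move_pose([TRAY[0]-.05,TRAY[1],0.45],down(RY)); env.dwell(.2)
c,im=shot("wrist","w6")
hsv=cv2.cvtColor(im,cv2.COLOR_RGB2HSV); m=cv2.inRange(hsv,(105,120,50),(130,255,255))
n,l,st,_=cv2.connectedComponentsWithStats(cv2.morphologyEx(m,cv2.MORPH_OPEN,np.ones((25,25)))); i=1+np.argmax(st[1:,4])
ys,xs=np.nonzero(l==i); print(st[i])
print("tray",cv2.minAreaRect((px2w(c,np.c_[xs,ys],0.02)[:,:2]*1000).astype(np.float32)))
p=loc(PAN,PY,0.01,0); print("placed",p,PY)
b=look(p,PY,0.43,0.112,"w7"); print(b)
E
```

```text
[  213    80   138   112 13817]
tray ((674.5283203125, -76.50067901611328), (159.27072143554688, 129.44622802734375), 81.8772201538086)
placed [np.float64(0.5549898767084784), np.float64(0.34344984814037666)] 0.045
(0.5553407592773437, 0.34402023315429686, np.float64(0.04290818153189502), 65.83332824707031, 30.986371994018555)
```

View pics/w7.png

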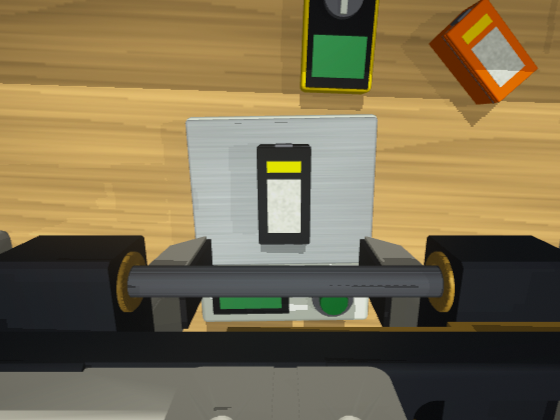

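```bash
python3 - <<'E'
from h import *
w=pick(loc(PAN,PY,0.01,0),PY,base=0.068,z=0.43)
if w and w>3.5:
    place((0.678,-0.077),-0.137,0.004,op=0.8)
    env.move_pose([0.60,-0.08,0.45],down(-0.137)); env.dwell(.3)
    c,im=shot("wrist","w8"); print("tray box",np.round(boxes(c,im,0.048),3))
    env.move_pose([TOTE[0]-.06,TOTE[1],0.45],down(TY)); env.dwell(.2); shot("wrist","w9")
    env.move_j([1.006,0.434,0.025,1.573,-0.012,1.134,-0.075])
    c,im=shot("top","top9"); print("top",np.round(boxes(c,im,0.048),3)); shot("side","side9")
    a=cv2.resize(cv2.imread("pics/w8.png"),(390,292));b=cv2.resize(cv2.imread("pics/w9.png"),(390,292))
    t=[cv2.resize(cv2.imread(f"pics/{n}9.png"),(390,292)) for n in("top","side")]
    cv2.imwrite("pics/end.png",np.vstack([np.hstack([a,b]),np.hstack(t)]))
    print(readout.observe()["time_s"])
E
```

```text
box [5.550e-01 3.440e-01 4.500e-02 6.573e+01 3.077e+01]
lift N 5.09 gap 0.515 t 70.6
carry gap 0.52 f [-0.02  0.1  -5.33]
hit False z 0.0066
t 76.1
tray box [[ 5.6200e-01 -3.7900e-01  6.4000e-02  6.7148e+01  1.9355e+01]]
top [[ 5.6300e-01 -3.8200e-01  2.4000e-02  6.5985e+01  3.0203e+01]
 [ 4.5000e-01 -2.7400e-01  3.5000e-02  6.6246e+01  2.9649e+01]
 [ 4.3200e-01 -3.8900e-01  5.7000e-02  6.6966e+01  2.9676e+01]]
79.7583
```

View pics/end.png

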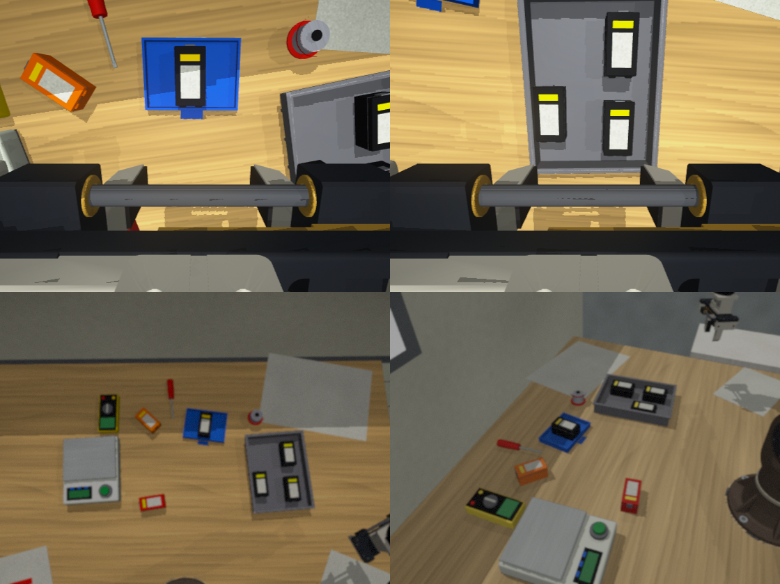

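One tote box was knocked toward the left wall. I'll check at full resolution that it and the tray box stand flat.

```bash
python3 - <<'E'
import cv2,numpy as np
c=lambda n,y,x:cv2.resize(cv2.imread(f"pics/{n}9.png" if n!="w8" else "pics/w8.png")[y[0]:y[1],x[0]:x[1]],(400,300),interpolation=cv2.INTER_CUBIC)
cv2.imwrite("pics/end2.png",np.vstack([np.hstack([c("w",(80,260),(170,410)),c("w8",(40,190),(190,390))]),np.hstack([c("side",(110,200),(285,405)),c("side",(160,235),(200,300))])]))
E
```

```text
(no output)
```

View pics/end2.png

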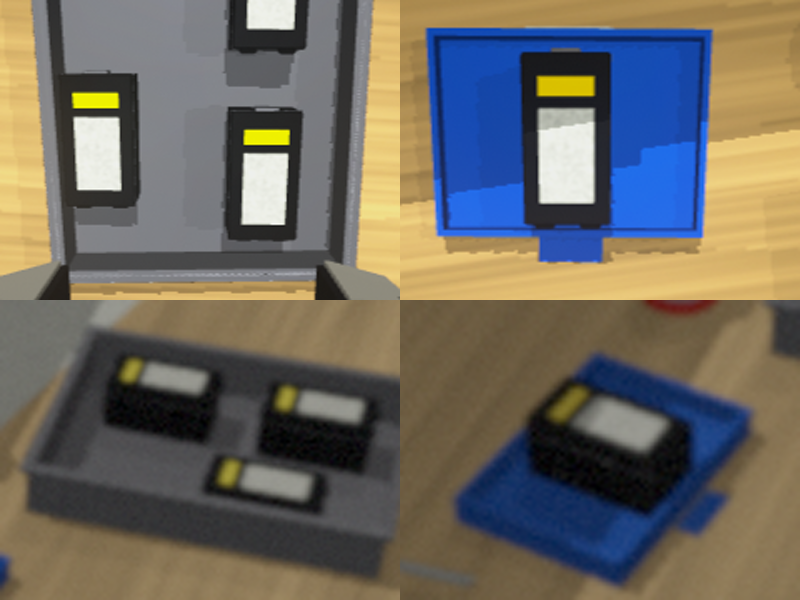

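All four boxes stand flat: the knocked one is about 71 mm off the tote's centre in y, against a limit of 85 mm. The arm is clear, so I'll hand in.

```bash
python3 -c "
from h import *
print(force(),readout.observe()['time_s']); print(hand_in())"
```

```text
[-0.34966161  0.01284053  0.08306951] 79.9583
the job is handed in; nothing more can be done
None
```

I handed the job in at about 80 s, with the loaded box in the blue tray and the three empty boxes in the grey tote. No verdict was reported.

- **Finding the loaded box:** There were four boxes. Three lifted at about 1.2–1.6 N and went straight into the tote. The fourth lifted at about 5.0 N, so it went on the scale pan and was let go.
- **Pressing the button:** I pressed the green button down to its hard stop, about 6 mm of travel, and it sprang back with the box still on the pan. I pressed it a second time to confirm the travel by stepping down and logging force.
- **Final placement:** The last pictures show the loaded box upright in the tray and all three empty boxes upright on the tote floor. The solder spool, screwdriver, meter and the orange and red decoys look untouched, and the arm was clear.

**Checks that failed or disagreed:**
- One empty box was knocked about 3–5 cm inside the tote. It still stood flat, about 71 mm off centre in y (limit 85 mm), so I left it.
- My box detector did not recognise the loaded box in the tray, so that placement was checked by eye.
- One lift reading was off because the force zero drifted: 0.34 N, then 1.5–1.7 N when re-read.

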